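# Close the laser box and hold the aperture at beam height

### The job

First lower the open hinged lid of the grey steel laser box gently until it is fully closed. Then grip the square aperture plate and draw its post straight up, partway out of the post holder beside the box and without wrenching it, until the hole in the plate is level with the beam port on the side of the box, the plate still facing the port. The clamping screw is slack, so finish while holding the plate still at that height, with the post upright and its lower end still in the holder; leave everything else on the table alone.

Things in the scene. Friction and masses are not known exactly. Their poses are not given: they have to be found in the camera images.
- lid (a joint): hinge angle of the box's lid: 0 is fully closed, it grows as the lid opens (starts at 0.7 to 1.1 rad; held by stiff hinge friction at any angle, so it stays where it is left; about 2 to 4 N pressed on the lid near its free edge moves it; it stops at 0)
- lid_hinge (a point): point on the hinge line, middle of the lid's width, at the level of the lid's upper face when closed. Axes turn with the lid: x runs in the lid's plane from the free edge towards the hinge, y along the hinge line, z out of the lid's upper face. At angle a the free edge is lifted by 160 mm x sin(a) above the hinge
- lid_edge (a point): point on the lid's upper face at the middle of its free edge, which is the edge nearest the robot, 160 mm from the hinge; same axes as lid_hinge. The lid is a plain grey steel plate 160 x 180 mm (180 along the hinge), 6 mm thick, with a flat lip 70 mm wide that stands out 15 mm further beyond this edge; no knob
- laser_box: the fixed grey steel box, 160 (x) x 180 (y) x 150 mm tall, open on top under the lid, raised 10 to 34 mm above the table on four feet; origin at the centre of its underside, x from the robot side to the hinge side, z up. The hinge is at x = +80 mm and the closed lid's upper face 156.5 mm above the origin
- beam_port (a point): centre of the mouth of the beam port, an aluminium ring 28 mm wide with a dark 13 mm bore that stands out 10 mm from the box's right-hand (-y) side. Axes as the box: the beam leaves along -y and passes directly over the post holder. This point's height is the beam height, 117 to 141 mm above the table, different each time
- bore_mouth (a point): centre of the top of the post holder, a fixed black block 30 x 30 mm, 65 mm tall, on a 60 x 60 x 8 mm foot, with an upright bore 13.7 mm wide, 59 mm deep. It stands 130 to 180 mm from the box's side, straight out from the port. A slack brass-headed screw stands out 20 mm from its far (+x) side, 54 mm up. A similar holder further right carries a round lens: a fixed bystander
- aperture (a point): centre of the 12 mm hole in the aperture plate, and of the plate: bare aluminium, square, 40 mm wide (its x), 12 mm thick (its y, the axis of the hole, along the beam), 40 mm tall (z), on a loose steel post 12.7 mm thick whose lower end is 95 mm below this point. At the start the post stands on the bore's floor: this point is 101 mm above the table, the plate's lower edge 16 mm above the holder
- fork_clamp: small black forked table clamp, loose, 22 x 83 x 9 mm, lying on the table; origin under its middle. A bystander: leave it alone
- driver: black-handled screwdriver, loose, 160 mm long, lying on the table. A bystander: leave it alone
- power_meter: grey hand-held meter with a screen and keys, loose, 90 x 170 x 34 mm, lying flat; origin under its middle. A bystander: leave it alone
- screw_jar: small clear jar with a black cap, loose, 56 mm wide and 70 mm tall; origin under its middle. A bystander: leave it alone
- post: the aperture plate and its post as one loose body; origin at the post's lower end, axes as the aperture. It weighs 0.1 to 0.17 kg; nothing catches it, so it drops if let go
- holder: the fixed post holder; origin at the centre of its underside, on the table, axes as the laser box
There are look-alikes about, which are no part of the job. What is meant by the post is not green or orange, and is the smaller of those in its own colour.

How it is judged (in metres and radians):
On the way, in this order (a step that is already met when the one before it is completed fails the run):
1. the lid is lowered fully closed (value of joint lid below 0.04 rad), for 0.2 s.
2. the post is drawn up in its bore until the hole is level with the beam port, gripped by the fingers (z of aperture in the frame of beam_port between -0.005 and 0.005 m and z of post in the frame of bore_mouth below -0.01 m and horizontal distance between post and bore_mouth below 0.004 m and angle between post's own z axis and vertical below 0.08 rad and contact force between the fingers and post above 1 N and value of joint lid below 0.04 rad), for 0.3 s.
At the end, for the whole second after the job is handed in: Lid closed within 0.04 rad; the fingers hold the plate at rest, its hole within 5 mm of the port's height, post within 0.08 rad of upright, hole's axis within 0.26 rad of the beam, lower end at least 10 mm down the bore, under 20 N between post and holder (all of step 2 and angle between the y axis of aperture and the y axis of beam_port, either way round below 0.26 rad and linear speed of post below 0.02 m/s and contact force between post and holder below 20 N); the arm keeps its last pose, push and grip.
It fails at once if the lid is slammed (faster than 2.5 rad/s) (velocity of joint lid below -2.5 rad/s).
It fails at once if the post is pulled right out of its bore (z of post in the frame of bore_mouth above -0.003 m).
It fails at once if the post is wrenched against its holder (over 40 N) (contact force between post and holder above 40 N).
It fails at once if a bystander is pushed more than 30 mm (distance of any of fork_clamp, driver, power_meter, screw_jar from where it was at the start of the episode above 0.03 m).
It also fails if it takes over 58 s, if anything falls off the work surface, if the arm or the gripper's body presses on something with over 40 N, if the wrist force passes 120 N, or if a joint passes its speed limit or range.

### The arm

A 6-joint arm with a two-finger parallel gripper is mounted at the origin on the work surface. World frame = base frame: x ahead of the robot, y to its left, z up, the work surface at z = 0. Lengths are in m, angles in degrees, forces in N, time in s.
With the tool pointing down it reaches from about 0.4 to 0.925 m from the base axis. Payload 12.5 kg.
Tool frame: the origin (TCP) lies on the centre line of the jaws, within the pads' length; the fingertips stand tcp_to_tips ahead of it and the grasp point (between the pads) lies 3 mm ahead of it (tcp_to_tips is the distance from the TCP to the fingertips, in m); z points along the fingers, y is the direction in which the jaws open and shut (so a half turn about z gives the same grasp; the last joint's range is limited). The gripper opens to 95 mm and grips with 3 to 60 N. Pads are 20 mm wide; open, the fingers measure 119 mm over their backs; the gripper's body (75 mm by 180 mm) begins 59 mm behind the grasp point.
Start: joints at [68.606, 28.126, 89.318, -0, 62.55, -6.05], TCP at [0.165, 0.603, 0.237] pointing down, gripper open.
Joint ranges: [-177.58, 177.58], [-47.91, 125.51], [2.72, 160], [-65.01, 245.01], [3.68, 167.84], [-153.87, 153.87]. Speed limits (degrees/s): [127.2, 127.2, 159.86, 180, 180, 180].

### API

Orientations are given as a 3x3 rotation matrix whose columns are the frame's x, y, z axes.
In Python, from plant import get_state, grab_frame, camera_params, job_done, tcp_to_tips gives the robot as it stands.
- The arm moves only by the tool jog_arm, never from a script. Its argument "deltas" is a list of rows, each a list of 2 entries, a list of its own where there are three numbers: the shift along the tool's x, y, z in units of 30 mm (1.0 is 30 mm), then the turn, a rotation vector about the tool's x, y, z in units of 5 degrees (1.0 is 5 degrees). In form: [[[tx, ty, tz], [wx, wy, wz]], ...]. A call has 1 to 20 rows; each row shifts and turns the commanded pose from where the row before left it, along the tool's axes as they then stand; what a row does not reach is not made up. A row lasts 1/12 s, in which the tool goes at most 41.7 mm and 7.16 degrees, less where a joint would pass 70% of its speed; a pose out of reach is approached as far as the arm can. A call is refused whole if a number of a shift passes 1 or a number of a turn 1, either way. A call with a gripper value outside its range is refused whole. "hand" is the closure, from 0 (fully open) to 1 (shut), set as the call begins (left out, the last holds). The fingers move at their own pace and stop on an object; "squeeze" is the grip in N (left out, the last holds). Time passes only in rows, so rows that do not move let the fingers close. It gives the time, the measured TCP pose, the force and the opening at its end, in the units of the state.
- get_state(): the state, without advancing time (a new reading comes with each control period).
- grab_frame(name): name is "side" or "top"; returns the picture (400x640x3 uint8, red, green, blue); there is no depth.
- camera_params(name): a dict with "fx", "fy", "cx", "cy" (pixels), "rvec" (rotation vector, rad) and "tvec" (3), from world to camera coordinates, as OpenCV has them. Camera axes: x right, y down, z forward; pixel columns grow to the right and rows downward; lengths in m; the calibration is good to about 2 mm. A picture is of the moment at which its call begins. camera_params takes no time and is no camera call.
- job_done(): hands the job in, once; it reports no verdict.
The state is a dict: "time": time; "joint_pos": joint angles; "joint_vel": joint speeds; "joint_efforts": joint torques, N m; "position": TCP position; "eef_rot": TCP orientation; "wrist_force": force on the tool from outside, world axes, zero at the start; "wrist_torque": the same for the moment, N m; "finger_gap": finger opening in m.
Only numpy, scipy, OpenCV 4.12 (cv2) and the standard library are available. Lean on these libraries where they do the work, as an engineer would, in place of code of your own. Each camera call takes 0.05 s, during which the arm holds its last target.

## Working session

There is one attempt and no reset: what is moved stays moved. The work goes in short steps, Python scripts to look and compute and a tool call to move; the robot and the scene stay as the last step left them, time stands still between calls to the robot, and variables do not carry over. Pictures are saved under pics/ and viewed, and the job is handed in when it is done.

Besides the shell and the picture viewer there is one more tool, called after "Request:" as name(argument=value, ...) on one line, values as JSON. jog_arm: Moves the arm, as the interface text tells. Its arguments: {"type":"object","properties":{"deltas":{"type":"array"},"hand":{"type":"number"},"squeeze":{"type":"number"}},"required":["deltas"]}

```bash
mkdir -p pics; ls
python3 - <<'E'
from plant import *
import cv2
for n in("side","top"):
    cv2.imwrite(f"pics/{n}0.png",grab_frame(n)[:,:,::-1]); print(n,camera_params(n))
print(get_state(),tcp_to_tips)
E
```

```text
pics
side {'fx': 417.40248541386256, 'fy': 417.40248541386256, 'cx': 320.38456680025166, 'cy': 200.26969577067646, 'rvec': array([ 1.96316676, -0.75437578,  0.45184893]), 'tvec': array([-0.39176491,  0.3200617 ,  0.717405  ])}
top {'fx': 374.6176719241143, 'fy': 374.6176719241143, 'cx': 315.90668068170555, 'cy': 193.63154665517277, 'rvec': array([ 2.01411853, -2.21132223,  0.22273273]), 'tvec': array([0.07766819, 0.56991929, 1.12451144])}
{'time': 0.1, 'joint_pos': array([ 6.86065505e+01,  2.81606856e+01,  8.93484301e+01, -8.27284296e-04,
        6.25489569e+01, -6.05134397e+00]), 'joint_vel': array([-4.86701713e-02, -9.77193695e-02, -6.63237799e-02, -5.96108872e-02,
       -9.30634462e-05,  2.23779002e-02]), 'joint_efforts': array([ 2.83435911e-03, -6.13614821e+01, -2.58608115e+01,  6.94049033e-02,
        4.70051193e-02, -1.20917079e-05]), 'position': array([0.16527854, 0.60253594, 0.23610946]), 'eef_rot': array([[-9.64364989e-01,  2.64575208e-01, -3.57785499e-04],
       [ 2.64575433e-01,  9.64364527e-01, -9.48394791e-04],
       [ 9.41138948e-05, -1.00925999e-03, -9.99999486e-01]]), 'wrist_force': array([ 0.3250811 , -0.15167416,  0.56111431]), 'wrist_torque': array([-0.05431417, -0.04377096, -0.01390943]), 'finger_gap': 0.09534110194645228} 0.022
```

View pics/side0.png

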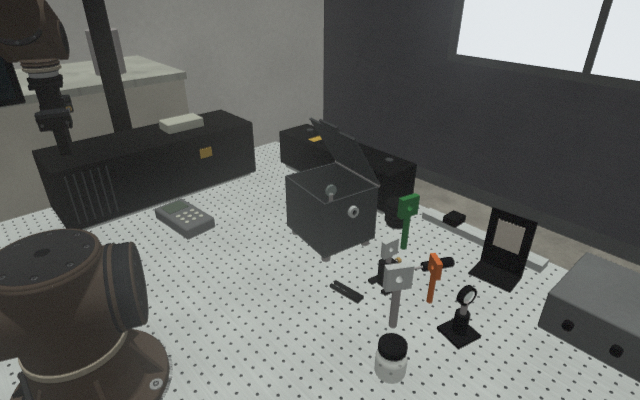

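View pics/top0.png

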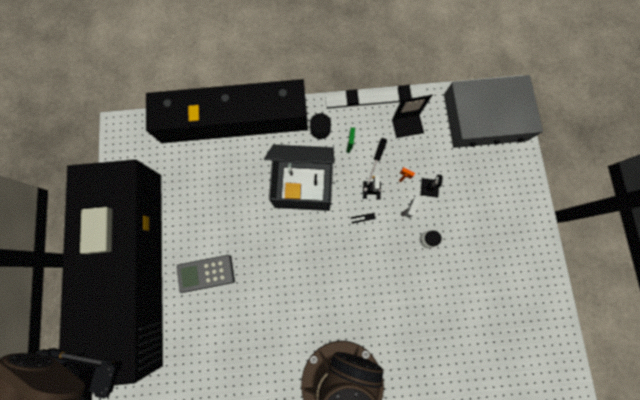

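The side view shows the grey box with its lid open at about (330,200) and its port at (353,211). Plates that could be the aperture are at side (389,250) grey, (398,278) grey and larger, (408,207) green, and (435,265) orange. I'll enlarge the area to confirm which one it is.

```bash
cat > h.py <<'E'
import numpy as np, cv2
from plant import *
def cam(n):
    p=camera_params(n);K=np.array([[p['fx'],0,p['cx']],[0,p['fy'],p['cy']],[0,0,1]]);return K,cv2.Rodrigues(p['rvec'])[0],np.array(p['tvec'])
def proj(n,P):
    K,R,t=cam(n);q=(K@(R@np.atleast_2d(P).T+t[:,None]));return (q[:2]/q[2]).T
def ray(n,u,v):
    K,R,t=cam(n);d=R.T@np.linalg.inv(K)@[u,v,1];return -R.T@t,d/np.linalg.norm(d)
def onz(n,u,v,z):
    c,d=ray(n,u,v);return c+d*(z-c[2])/d[2]
def tri(a,b):
    c1,d1=ray("side",*a);c2,d2=ray("top",*b)
    s=np.linalg.lstsq(np.c_[d1,-d2],c2-c1,rcond=None)[0];p,q=c1+s[0]*d1,c2+s[1]*d2
    return (p+q)/2,np.linalg.norm(p-q)
E
python3 - <<'E'
import cv2
s=cv2.imread('pics/side0.png');t=cv2.imread('pics/top0.png')
cv2.imwrite('pics/c1.png',cv2.resize(s[110:310,270:470],(800,800),interpolation=2)[:600] if 0 else cv2.resize(s[180:330,270:470],(800,600),interpolation=2))
cv2.imwrite('pics/c2.png',cv2.resize(t[135:255,255:455],(800,480),interpolation=2))
cv2.imwrite('pics/c3.png',cv2.resize(s[110:260,270:430],(640,600),interpolation=2))
E
```

```text
(no output)
```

View pics/c1.png

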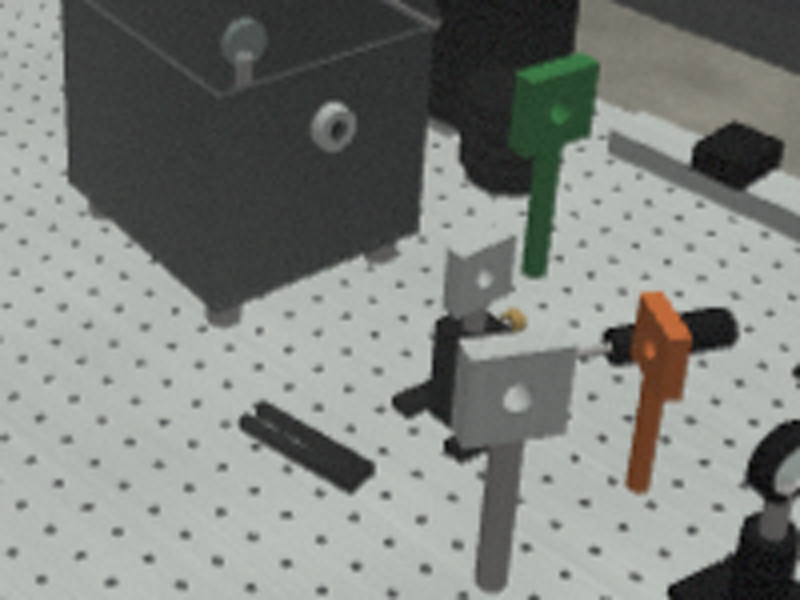

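View pics/c2.png

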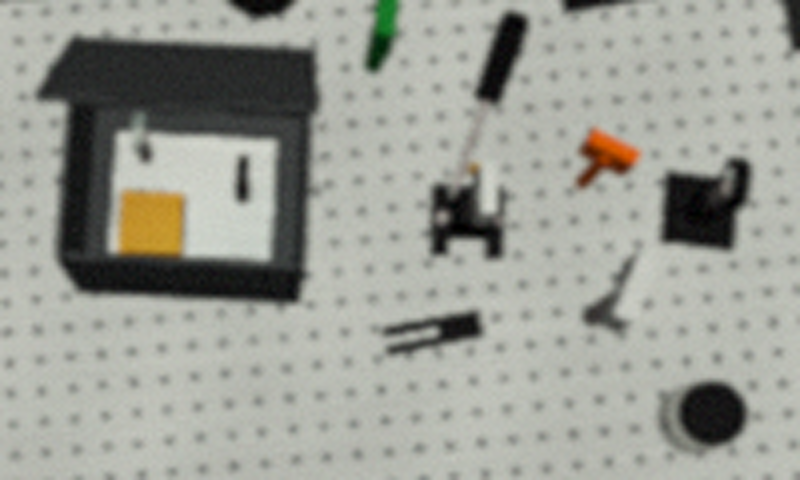

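View pics/c3.png

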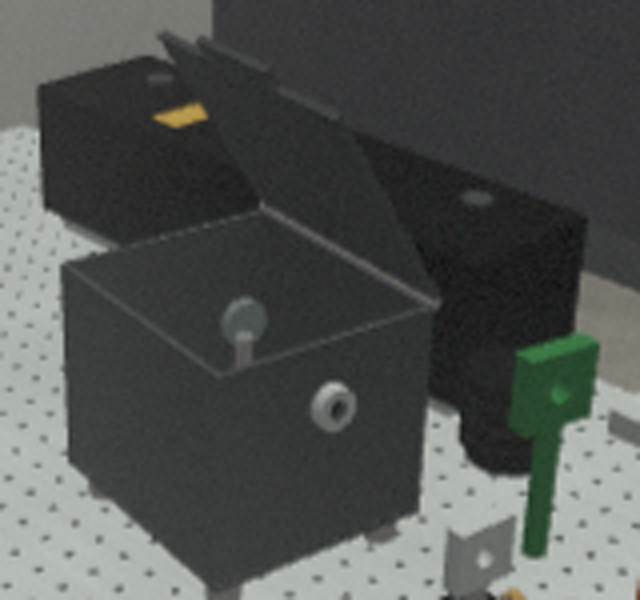

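Run:
```python
from h import *
np.set_printoptions(precision=4,suppress=True)
print(ray("side",320,200),ray("top",320,200))
S={'FR':(325.5,204),'FL':(285.5,176.2),'BR':(378.7,186.2),'BL':(335.5,161.7)}
for z in(.15,.16,.17,.18,.19):
    P={k:onz("side",*v,z) for k,v in S.items()}
    print(z,{k:p[:2] for k,p in P.items()},[round(np.linalg.norm(P[a]-P[b]),4) for a,b in(('FR','FL'),('BR','BL'),('FR','BR'),('FL','BL'))])
    print(proj("top",[P[k] for k in S]).round(1).tolist())
# plate hole
h=onz("side",391.2,249.7,.101);print('hole',h,proj("top",h))
import cv2
t=cv2.imread('pics/top0.png');s=cv2.imread('pics/side0.png')
cv2.imwrite('pics/c4.png',cv2.resize(t[140:215,260:340],(640,600),interpolation=2))
cv2.imwrite('pics/c5.png',cv2.resize(s[225:300,365:445],(640,600),interpolation=2))
cv2.imwrite('pics/c6.png',cv2.resize(t[165:210,350:400],(666,600),interpolation=2))
```

```text
(array([-0.0306, -0.6141,  0.6265]), array([ 0.5896,  0.65  , -0.4794])) (array([0.3336, 0.0405, 1.2176]), array([ 0.1861, -0.0231, -0.9823]))
0.15 {'FR': array([0.552 , 0.0089]), 'FL': array([0.5756, 0.1909]), 'BR': array([ 0.7155, -0.0131]), 'BL': array([0.7419, 0.172 ])} [np.float64(0.1835), np.float64(0.187), np.float64(0.165), np.float64(0.1674)]
[[321.7, 194.4], [258.8, 192.2], [323.8, 140.5], [261.7, 137.7]]
0.16 {'FR': array([ 0.5398, -0.0042]), 'FL': array([0.5629, 0.174 ]), 'BR': array([ 0.6999, -0.0257]), 'BL': array([0.7257, 0.1555])} [np.float64(0.1797), np.float64(0.1831), np.float64(0.1615), np.float64(0.1639)]
[[326.7, 197.4], [264.4, 195.2], [328.6, 144.0], [267.0, 141.2]]
0.17 {'FR': array([ 0.5275, -0.0173]), 'FL': array([0.5501, 0.1571]), 'BR': array([ 0.6842, -0.0384]), 'BL': array([0.7095, 0.139 ])} [np.float64(0.1758), np.float64(0.1792), np.float64(0.1581), np.float64(0.1604)]
[[331.8, 200.5], [270.1, 198.3], [333.5, 147.5], [272.6, 144.8]]
0.18 {'FR': array([ 0.5153, -0.0303]), 'FL': array([0.5374, 0.1402]), 'BR': array([ 0.6685, -0.051 ]), 'BL': array([0.6933, 0.1225])} [np.float64(0.172), np.float64(0.1753), np.float64(0.1546), np.float64(0.1569)]
[[337.0, 203.6], [275.9, 201.5], [338.5, 151.1], [278.2, 148.4]]
0.19 {'FR': array([ 0.5031, -0.0434]), 'FL': array([0.5247, 0.1233]), 'BR': array([ 0.6529, -0.0636]), 'BL': array([0.6771, 0.106 ])} [np.float64(0.1681), np.float64(0.1713), np.float64(0.1512), np.float64(0.1534)]
[[342.3, 206.9], [281.9, 204.8], [343.7, 154.8], [284.0, 152.1]]
hole [ 0.5803 -0.17    0.101 ] [[378.888  183.2216]]
```

View pics/c4.png

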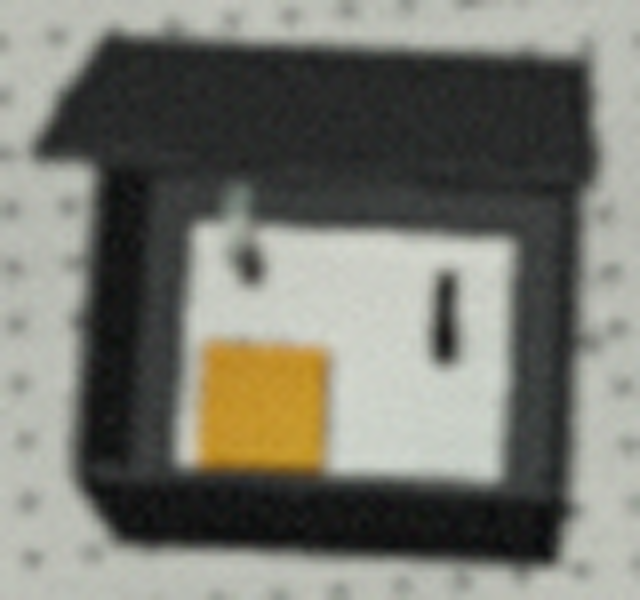

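View pics/c5.png

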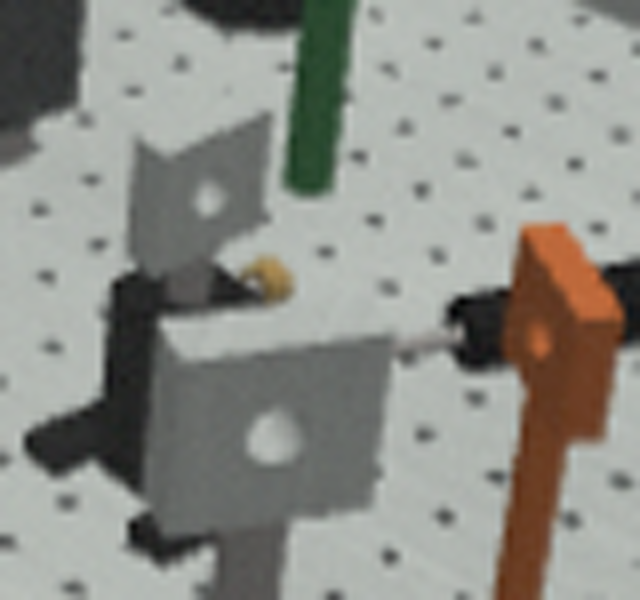

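View pics/c6.png

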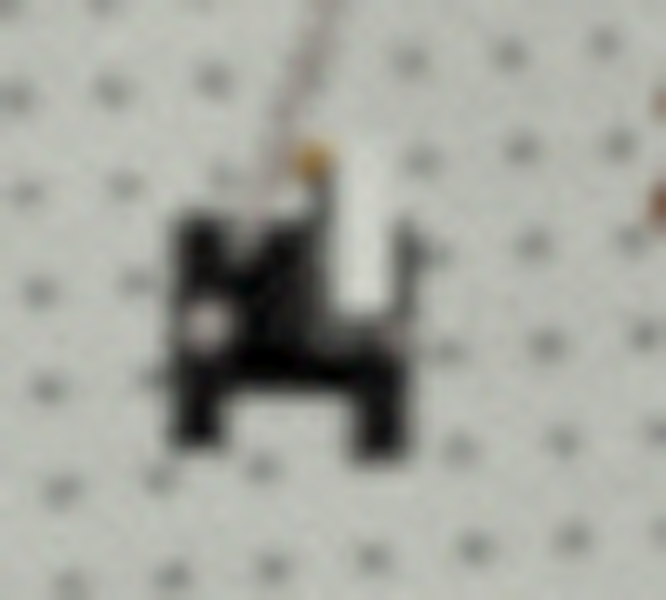

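Run:
```python
from h import *
np.set_printoptions(precision=4,suppress=True)
T=lambda n,a,b:print(n,*tri(a,b))
T('FR',(325.5,204),(330.3,202.5));T('FL',(285.5,176.2),(270.6,199.4))
T('lidR',(358.75,141.25),(334.4,163.1));T('lidL',(310,118.8),(265,159.4))
T('hole/plate top mid',(391,243.6),(377,182.3))
# hinge at top: BR lid
for z in(.166,.17,.174):
  FR=onz("side",325.5,204,z);print(z,FR,'bottom px',proj("side",FR-[0,0,.15]),'table px',proj("side",[FR[0],FR[1],0]))
print('screw head z=.054',onz("side",365+268/8,225+280/8,.054),onz("top",350+312/13.32,165+160/13.32,.054))
fc=[onz("top",350+u/13.32,165+v/13.32,.008) for u,v in((175,212),(410,222),(410,455),(175,445))];print('foot',fc,np.mean(fc,0))
print('look base',onz("side",270+492/4,180+585/4,0),'orange base',onz("side",270+638/4,180+488/4,0),'jar',onz("top",431,239,.07),'lens top',tri((470,287),(438,177)))
b=onz("side",393,326,0)
for z in(.1,.12,.14,.16):print(z,proj("side",[b[0],b[1],z]))
o=onz("side",429.5,302,0)
for z in(.1,.12,.14,.16):print('o',z,proj("side",[o[0],o[1],z]))
```

```text
FR [ 0.5251 -0.0147  0.1691] 0.007082908504805577
FL [0.5475 0.1552 0.1713] 0.0019655235490334912
lidR [ 0.6036 -0.0307  0.302 ] 0.012722643402823088
lidL [0.6243 0.1473 0.307 ] 0.0021801957559150413
hole/plate top mid [ 0.5827 -0.1639  0.1122] 0.0037908333827061003
0.166 [ 0.5324 -0.012   0.166 ] bottom px [[324.9201 257.7926]] table px [[324.8631 263.0839]]
0.17 [ 0.5275 -0.0173  0.17  ] bottom px [[324.9154 258.2303]] table px [[324.8437 264.8811]]
0.174 [ 0.5226 -0.0225  0.174 ] bottom px [[324.9106 258.6751]] table px [[324.8241 266.7006]]
screw head z=.054 [ 0.616 -0.167  0.054] [ 0.6126 -0.1641  0.054 ]
foot [array([ 0.6135, -0.1366,  0.008 ]), array([ 0.6055, -0.1945,  0.008 ]), array([ 0.5469, -0.1869,  0.008 ]), array([ 0.5548, -0.1296,  0.008 ])] [ 0.5802 -0.1619  0.008 ]
look base [ 0.4935 -0.2568  0.    ] orange base [ 0.6077 -0.2647  0.    ] jar [ 0.3989 -0.3117  0.07  ] lens top (array([ 0.5826, -0.3518,  0.1106]), np.float64(0.0056189022960955685))
0.1 [[397.5721 287.5071]]
0.12 [[398.5537 279.2436]]
0.14 [[399.5595 270.7754]]
0.16 [[400.5906 262.095 ]]
o 0.1 [[435.7887 264.9361]]
o 0.12 [[437.132 257.019]]
o 0.14 [[438.5061 248.9203]]
o 0.16 [[439.9121 240.6337]]
```

Run:
```python
from h import *
np.set_printoptions(precision=4,suppress=True)
fr=[grab_frame("side").astype(float) for _ in range(4)];f=np.mean(fr,0)[:,:,::-1].astype(np.uint8)
cv2.imwrite('pics/avg.png',f)
a=cv2.resize(f[200:225,340:368],None,fx=14,fy=14,interpolation=2);b=cv2.resize(f[235:265,376:404],None,fx=14,fy=14,interpolation=2)
h=max(a.shape[0],b.shape[0]);c=np.zeros((h,a.shape[1]+b.shape[1],3),np.uint8);c[:a.shape[0],:a.shape[1]]=a;c[:b.shape[0],a.shape[1]:]=b
cv2.imwrite('pics/c7.png',c)
g=cv2.cvtColor(f,cv2.COLOR_BGR2GRAY)
print(g[202:222,344:364]); print(g[242:258,384:400])
```

```text
[[ 50  51  53  51  51  51  50  51  48  50  51  49  51  51  50  50  51  49
   50  51]
 [ 53  52  50  51  52  52  51  51  50  49  52  48  48  49  48  50  51  50
   50  49]
 [ 53  52  54  51  50  53  52  50  51  51  51  50  49  52  51  51  49  50
   51  50]
 [ 52  51  52  52  51  51  53  75 100 101 100  80  52  51  49  48  52  52
   51  51]
 [ 50  53  50  51  51  56  89 133 172 175 172 136  85  55  51  53  50  51
   52  52]
 [ 52  50  53  53  53  80 146 169 170 165 161 147 134  72  57  50  53  52
   49  51]
 [ 52  54  51  52  67 119 157 164 158 127 104 104 103 103  81  52  50  51
   51  50]
 [ 53  54  51  56  91 142 152 150 125 103  97  98 100 106  99  54  50  51
   52  52]
 [ 52  53  54  64 111 134 143 121 103  92  58  74  88 106 101  62  52  50
   51  52]
 [ 53  52  54  71 115 127 131 104  99  52  41  53  69 106 100  63  52  52
   52  52]
 [ 51  52  55  73 106 115 118 105  94  37  48  55  75 105  97  60  50  52
   53  52]
 [ 52  54  56  75 102 106 107 103  81  45  54  64  88 103  84  54  51  52
   52  54]
 [ 53  53  54  61  95 101 107 103  92  65  62  88 104 100  61  51  54  54
   52 
[... 973 characters left out ...]
 103 106 106 103 113 164 177]
 [102 104 107 107 107 117 152 146 128 110 106 104 103 114 163 175]
 [102 105 106 106 109 136 173 163 148 123 105 104 105 115 169 180]
 [102 104 108 107 111 143 181 172 151 114 105 105 104 118 176 180]
 [102 106 106 106 107 121 164 160 127 106 105 104 103 110 147 182]
 [104 106 106 106 105 108 116 106 106 106 105 106 105 111 123 182]
 [103 106 106 107 107 107 107 105 105 105 106 115 121 157 180 182]
 [102 107 106 106 106 106 106 105 107 115 126 153 157 183 181 182]
 [104 108 107 105 106 107 107 104 117 156 169 180 182 183 183 182]
 [104 106 105 106 107 105 101 106 147 181 182 182 181 175 176 179]
 [104 107 106 104 103  92  89 112 166 181 182 178 173 148 152 156]]
```

View pics/c7.png

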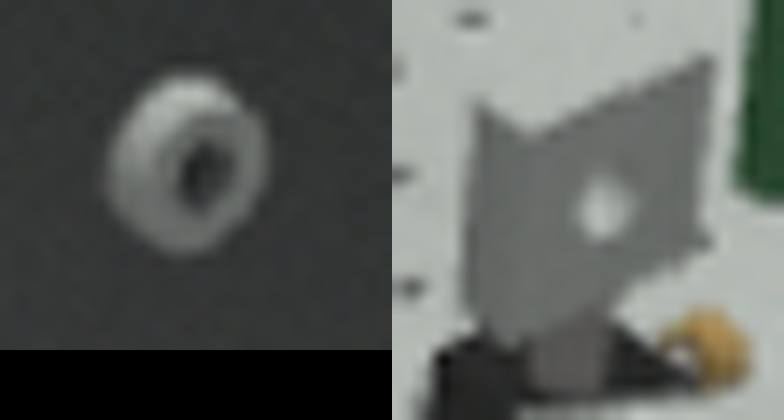

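Run:
```python
from h import *
np.set_printoptions(precision=4,suppress=True)
H=np.array([.580,-.162])
for yaw in(-6.8,-7.4):
    a=np.radians(yaw);x=np.array([np.cos(a),np.sin(a),0]);y=np.array([-np.sin(a),np.cos(a),0])
    O=np.array([*H,.101])
    cs=[O-.006*y+.02*i*x+.02*k*np.array([0,0,1]) for i,k in((-1,1),(1,1),(1,-1),(-1,-1),(0,0))]
    print(yaw,'pred corners',proj("side",cs).tolist())
    print('pred top-face ends',proj("top",[O+[0,0,.02]-.02*x,O+[0,0,.02]+.02*x]).tolist())
    for px in((354.3,212),(354.5,212.1)):
        c,d=ray("side",*px)
        s=(O-c)@x/(d@x);P=c+s*d;print('port by beam plane',P,(P-O)@y)
    # by face plane : FR,BR midpoint at z
    for z in(.167,.170):
        FR=onz("side",325.5,204,z);s=((FR-.01*y-c)@y)/(d@y);Q=c+s*d;print('port by face',z,Q,(Q-FR)@x)
```

```text
-6.8 pred corners [[384.0373903913937, 244.86577254336558], [397.69123585999984, 238.76634361851254], [396.0166810565275, 253.8590115115975], [382.6158910430673, 260.16953724256297], [390.1584287185592, 249.46103297644987]]
pred top-face ends [[377.3566791763763, 188.50618561460075], [377.25725015989684, 175.5717027899548]]
port by beam plane [ 0.594  -0.0449  0.1354] 0.1179527915684253
port by beam plane [ 0.5939 -0.0456  0.1355] 0.11722565766550022
port by face 0.167 [ 0.6082 -0.0326  0.1242] 0.07870135732586295
port by face 0.17 [ 0.6039 -0.0364  0.1276] 0.07813100770340155
-7.4 pred corners [[383.94757473508815, 244.82879200290753], [397.73869582244043, 238.82029406934285], [396.06282133995404, 253.91481824841128], [382.5281754696298, 260.13133324768154], [390.1370779110263, 249.4707105818175]]
pred top-face ends [[377.28667741541403, 188.5041378430709], [377.3267469258541, 175.5737081819596]]
port by beam plane [ 0.5954 -0.0436  0.1343] 0.11940533973852606
port by beam plane [ 0.5953 -0.0443  0.1344] 0.1186675965191069
port by face 0.167 [ 0.6074 -0.0333  0.1249] 0.07810279294351913
port by face 0.17 [ 0.6031 -0.0372  0.1282] 0.07753753664744172
```

Run:
```python
from h import *
t=np.mean([grab_frame("top").astype(float) for _ in range(4)],0)[:,:,::-1].astype(np.uint8);cv2.imwrite('pics/avgt.png',t)
s=cv2.imread('pics/avg.png')
def gam(i):return (255*(i/255.)**.5).astype(np.uint8)
cv2.imwrite('pics/d1.png',gam(cv2.resize(s[155:270,275:390],None,fx=5.2,fy=5.2,interpolation=2)))
cv2.imwrite('pics/d2.png',gam(cv2.resize(t[140:215,260:345],None,fx=8,fy=8,interpolation=2)))
```

```text
(no output)
```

View pics/d1.png

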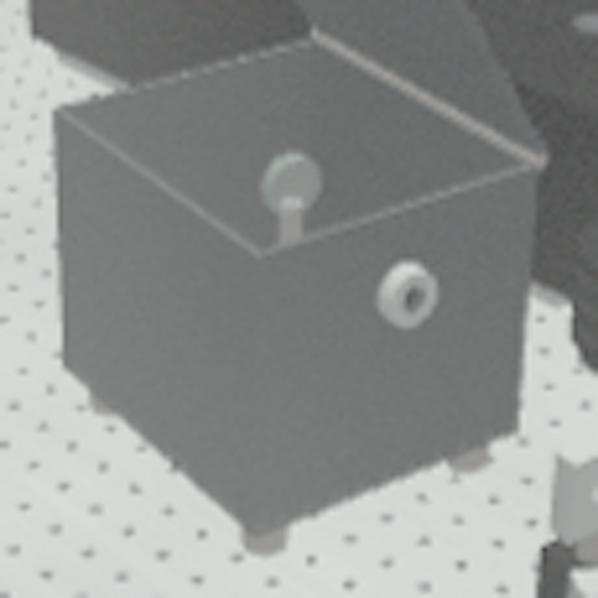

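View pics/d2.png

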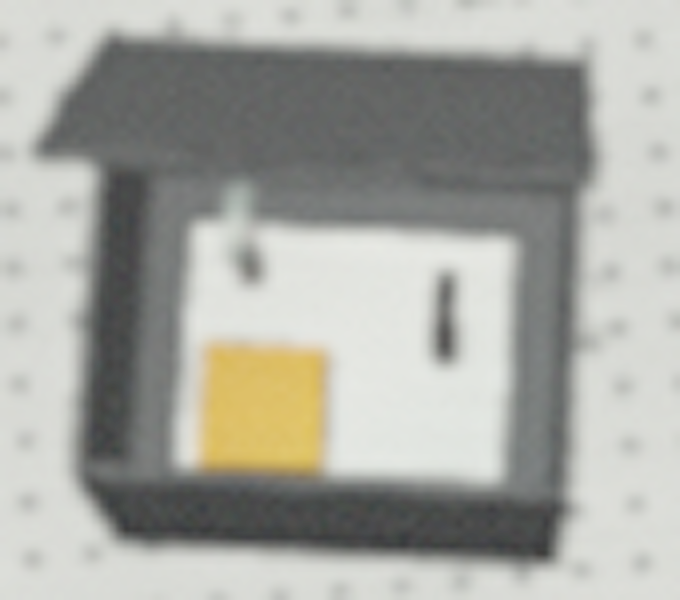

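```bash
cat > box.py <<'E'
from h import *
from scipy.optimize import least_squares
np.set_printoptions(precision=4,suppress=True)
L={'FR':(-80,-90,150),'FL':(-80,90,150),'BR':(80,-90,150),'FRb':(-80,-90,0),'FLb':(-80,90,0),'BRb':(80,-90,0)}
S={'FR':(324.8,203.5),'FL':(285.5,175.6),'BR':(377.3,186.7),'FRb':(323.8,258.2),'FLb':(287.1,225.4),'BRb':(374.2,237.3)}
T={'FR':(330.2,202.6),'FL':(270.2,199.6),'FRb':(328.7,209.6),'FLb':(275.2,207.4)}
def W(p,k):
    a=p[2];x=np.array([np.cos(a),np.sin(a),0]);y=np.array([-np.sin(a),np.cos(a),0]);l=np.array(k)/1e3
    return np.array([p[0],p[1],p[3]])+l[0]*x+l[1]*y+[0,0,l[2]]
def res(p,s=1,t=1):
    r=[]
    if s:r+=[proj("side",W(p,L[k]))[0]-v for k,v in S.items()]
    if t:r+=[proj("top",W(p,L[k]))[0]-v for k,v in T.items()]
    return np.concatenate(r)
E
python3 - <<'E'
from box import *
for s,t in((1,1),(1,0),(0,1)):
    q=least_squares(res,[.617,.06,-.12,.02],args=(s,t));p=q.x
    print(p,np.degrees(p[2]),'rms',np.sqrt(np.mean(q.fun**2)));
    if s and t: print(q.fun.reshape(-1,2))
    c,d=ray("side",354.5,212.1)
    a=p[2];x=np.array([np.cos(a),np.sin(a),0]);y=np.array([-np.sin(a),np.cos(a),0])
    F=W(p,(0,-100,0));k=((F-c)@y)/(d@y);Q=c+k*d;print('port',Q,(Q-F)@x,'holder rel port',(np.array([.580,-.163,0])-Q)@x,(np.array([.580,-.163,0])-Q)@y)
E
```

```text
[ 0.6164  0.0615 -0.141   0.0203] -8.07723744220233 rms 0.8492144745156675
[[-0.5565  0.6539]
 [-1.2562 -0.0843]
 [ 1.2213 -0.4042]
 [-0.052   0.2443]
 [-0.7623 -0.0165]
 [ 0.2616  0.5253]
 [ 1.3522 -1.0869]
 [-1.7768 -1.0209]
 [ 1.2007  0.4244]
 [-0.7914  0.0262]]
port [ 0.6027 -0.0375  0.1285] 0.00038382503781671565 holder rel port -0.004878279614308344 -0.1274099698221375
[ 0.6261  0.071  -0.1422  0.0128] -8.14801724505906 rms 0.38346961927562034
port [ 0.613  -0.0282  0.1204] 0.0010663071922657576 holder rel port -0.013571978676551555 -0.13813982358775057
[ 0.6248  0.0632 -0.1404 -0.0335] -8.043140668343579 rms 0.34120308974907804
port [ 0.6055 -0.0351  0.1264] -0.005441516710320162 holder rel port -0.007301720519124967 -0.13024082150766383
```

Request:
jog_arm(deltas=[[[0,0,-1],[0,0,-0.5]],[[0,0,-1],[0,0,-0.5]],[[0,0,-1],[0,0,-0.44]],[[0,0,-1],[0,0,0]],[[0,0,-1],[0,0,0]]], hand=1, squeeze=20)

```text
time: 0.92
position: [0.1653, 0.6025, 0.3883]
eef_rot: [[-0.99, 0.141, 0.0], [0.141, 0.99, 0.0], [-0.0, 0.0, -1.0]]
wrist_force: [0.2, -0.1, -0.2]
finger_gap: 0.0672
```

```bash
cat > mv.py <<'E'
from h import *
import sys
np.set_printoptions(precision=4,suppress=True)
g=get_state();t=np.array(eval(sys.argv[1]));d=t-g['position'];l=g['eef_rot'].T@d/.03
print(g['time'],g['position'],'yaw',np.degrees(np.arctan2(-g['eef_rot'][0,1],g['eef_rot'][1,1])),'units',l,'F',g['wrist_force'],g['finger_gap'])
print(g['eef_rot'][:,2])
E
python3 mv.py "[.621,.061,.385]"
```

```text
0.9167 [0.1653 0.6025 0.3883] yaw -8.127462115227594 units [-17.5906 -15.7201   0.1067] F [ 0.2025 -0.0682 -0.2368] 0.06720941085723328
[ 0.0001  0.0002 -1.    ]
```

Request:
jog_arm(deltas=[[[-0.9,-0.8,0],[0,0,0]],[[-0.9,-0.8,0],[0,0,0]],[[-0.9,-0.8,0],[0,0,0]],[[-0.9,-0.8,0],[0,0,0]],[[-0.9,-0.8,0],[0,0,0]],[[-0.9,-0.8,0],[0,0,0]],[[-0.9,-0.8,0],[0,0,0]],[[-0.9,-0.8,0],[0,0,0]],[[-0.9,-0.8,0],[0,0,0]],[[-0.9,-0.8,0],[0,0,0]],[[-0.9,-0.8,0],[0,0,0]],[[-0.9,-0.8,0],[0,0,0]],[[-0.9,-0.8,0],[0,0,0]],[[-0.9,-0.8,0],[0,0,0]],[[-0.9,-0.8,0],[0,0,0]],[[-0.9,-0.8,0],[0,0,0]],[[-0.9,-0.8,0],[0,0,0]],[[-0.9,-0.8,0],[0,0,0]],[[-0.9,-0.8,0],[0,0,0]],[[-0.5,-0.52,0],[0,0,0]]])

```text
time: 2.58
position: [0.623, 0.0584, 0.3861]
eef_rot: [[-0.99, 0.143, -0.0], [0.143, 0.99, -0.0], [0.0, -0.0, -1.0]]
wrist_force: [0.3, 0.3, -0.3]
finger_gap: 0.0006
```

```bash
python3 mv.py "[.621,.061,.385]"
python3 - <<'E'
from h import *
s=grab_frame("side");t=grab_frame("top")
def gam(i):return (255*(i/255.)**.6).astype(np.uint8)
a=gam(cv2.resize(s[60:230,260:420,::-1],(480,510),interpolation=2));b=gam(cv2.resize(t[120:240,240:350,::-1],(310,510)[:2],interpolation=2))
cv2.imwrite('pics/e1.png',np.hstack([a,b]))
E
```

```text
2.5833 [0.623  0.0584 0.3861] yaw -8.229737391676647 units [0.078  0.0775 0.0368] F [ 0.2514  0.3097 -0.3368] 0.0006343310197356465
[-0.0001 -0.0003 -1.    ]
```

View pics/e1.png

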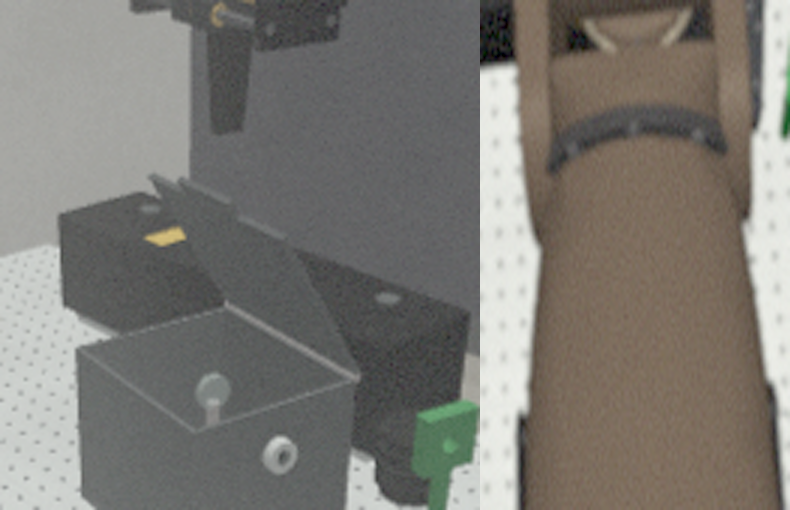

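Run:
```python
from h import *
np.set_printoptions(precision=1,suppress=True)
g=get_state();p=g['position'];print('tip',proj("side",p+[0,0,-.022]))
a=np.radians(-8.1);x=np.array([np.cos(a),np.sin(a),0]);y=np.array([-np.sin(a),np.cos(a),0])
H=np.array([.6956,.0503,.1768])
for an in(.9,1.,1.1):
    e=lambda r,w:H-r*np.cos(an)*x+[0,0,r*np.sin(an)]+w*y
    q=proj("side",[e(.16,.09),e(.16,-.09),e(.175,.035),e(.175,-.035),e(0,.09),e(0,-.09)])
    print(an,((q-[260,60])*3).tolist())
```

```text
tip [[334.4 103.9]]
0.9 [[130.62901461881745, 184.2168208042826], [263.3818548228579, 249.80433190342524], [157.5390649033091, 190.16575310218553], [208.9875184325889, 215.18326681659565], [225.40435163377288, 298.4591335661168], [356.0696984542504, 371.7333704335932]]
1.0 [[143.8185519525502, 170.58052686128332], [278.1935849738912, 234.05408994468232], [172.6397156979591, 174.4805929304273], [224.79321637519394, 198.58688773528596], [225.40435163377288, 298.4591335661168], [356.0696984542504, 371.7333704335932]]
1.1 [[157.84208425189814, 158.4156184753864], [293.79181347204843, 219.92391655538466], [188.65375031062672, 160.4924064585017], [241.49251089055792, 183.7546834914302], [225.40435163377288, 298.4591335661168], [356.0696984542504, 371.7333704335932]]
```

Request:
jog_arm(deltas=[[[-0.1,0.08,0.7],[0,0,0]],[[-0.1,0,0.7],[0,0,0]],[[-0.07,0,0.6],[0,0,0]],[[0,0,0.2],[0,0,0]],[[0.14,0,0.12],[0,0,0]],[[0.14,0,0.12],[0,0,0]],[[0.14,0,0.12],[0,0,0]],[[0.14,0,0.12],[0,0,0]],[[0.14,0,0.12],[0,0,0]]])

```text
time: 3.43
position: [0.6083, 0.0656, 0.3032]
eef_rot: [[-0.99, 0.141, 0.001], [0.141, 0.99, 0.0], [-0.001, 0.0, -1.0]]
wrist_force: [0.6, 1.0, 1.2]
finger_gap: 0.0002
```

```bash
python3 mv.py "[.621,.061,.385]"
python3 - <<'E'
from h import *
s=grab_frame("side")
def gam(i):return (255*(i/255.)**.6).astype(np.uint8)
cv2.imwrite('pics/e2.png',gam(cv2.resize(s[60:230,260:420,::-1],(560,595),interpolation=2)))
E
```

```text
3.4333 [0.6083 0.0656 0.3032] yaw -8.133818815276262 units [-0.4452 -0.0903 -2.7263] F [0.5665 1.014  1.1792] 0.00021460447563247806
[ 0.0012  0.0003 -1.    ]
```

View pics/e2.png

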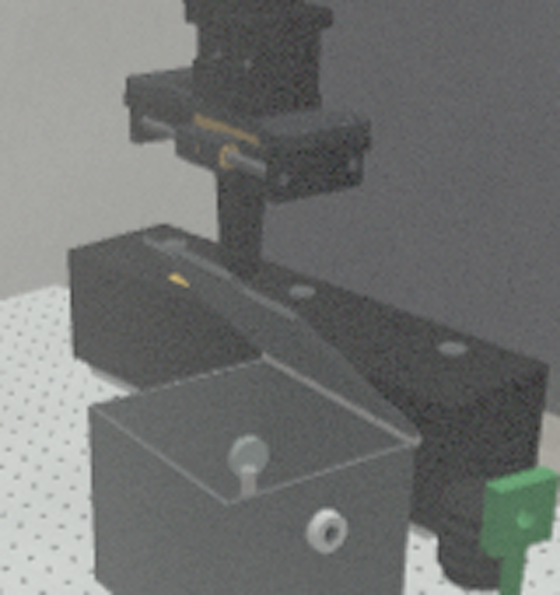

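The lid is moving down under the fingertip with only about 1 N, so I'll continue along the arc.

Request:
jog_arm(deltas=[[[0.12,0,0.14],[0,0,0]],[[0.12,0,0.14],[0,0,0]],[[0.12,0,0.14],[0,0,0]],[[0.12,0,0.14],[0,0,0]],[[0.12,0,0.14],[0,0,0]],[[0.09,0,0.16],[0,0,0]],[[0.09,0,0.16],[0,0,0]],[[0.09,0,0.16],[0,0,0]],[[0.09,0,0.16],[0,0,0]],[[0.09,0,0.16],[0,0,0]],[[0.05,0,0.18],[0,0,0]],[[0.05,0,0.18],[0,0,0]],[[0.05,0,0.18],[0,0,0]],[[0.05,0,0.18],[0,0,0]],[[0.05,0,0.18],[0,0,0]]])

```text
time: 4.73
position: [0.57, 0.0709, 0.23]
eef_rot: [[-0.99, 0.142, -0.0], [0.142, 0.99, 0.0], [0.0, 0.0, -1.0]]
wrist_force: [-0.3, 0.4, 1.4]
finger_gap: 0.0006
```

Request:
jog_arm(deltas=[[[0.02,0,0.18],[0,0,0]],[[0.02,0,0.18],[0,0,0]],[[0.02,0,0.18],[0,0,0]],[[0.02,0,0.15],[0,0,0]]])

```text
time: 5.07
position: [0.5677, 0.0712, 0.2092]
eef_rot: [[-0.99, 0.142, -0.0], [0.142, 0.99, 0.0], [0.0, 0.0, -1.0]]
wrist_force: [0.1, 0.2, 0.4]
finger_gap: 0.0007
```

```bash
python3 mv.py "[.621,.061,.385]"
python3 - <<'E'
from h import *
s=grab_frame("side")
def gam(i):return (255*(i/255.)**.6).astype(np.uint8)
cv2.imwrite('pics/e3.png',gam(cv2.resize(s[60:230,260:420,::-1],(560,595),interpolation=2)))
E
```

```text
5.0667 [0.5677 0.0712 0.2092] yaw -8.147933310544875 units [-1.8039 -0.0842 -5.8593] F [0.0756 0.1661 0.4285] 0.0007461699772839056
[-0.0003  0.0001 -1.    ]
```

View pics/e3.png

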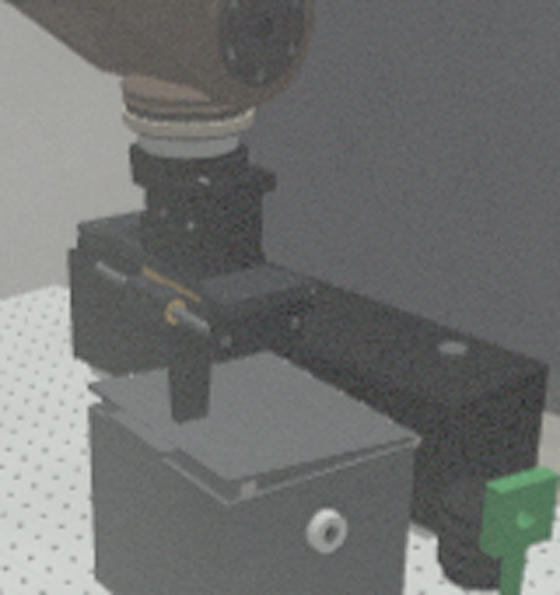

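Request:
jog_arm(deltas=[[[0,0,0.08],[0,0,0]],[[0,0,0.08],[0,0,0]],[[0,0,0.08],[0,0,0]],[[0,0,0],[0,0,0]]])

```text
time: 5.45
position: [0.5678, 0.0712, 0.2024]
eef_rot: [[-0.99, 0.142, -0.0], [0.142, 0.99, 0.0], [0.0, 0.0, -1.0]]
wrist_force: [0.4, -1.2, -0.2]
finger_gap: 0.0002
```

Request:
jog_arm(deltas=[[[0,0,0.06],[0,0,0]],[[0,0,0.05],[0,0,0]],[[0,0,0],[0,0,0]]])

```text
time: 5.7
position: [0.5679, 0.0712, 0.1995]
eef_rot: [[-0.99, 0.142, 0.0], [0.142, 0.99, 0.0], [-0.0, 0.0, -1.0]]
wrist_force: [0.2, -0.2, 0.2]
finger_gap: 0.0005
```

Request:
jog_arm(deltas=[[[0,0,0.05],[0,0,0]],[[0,0,0],[0,0,0]]])

```text
time: 5.87
position: [0.5679, 0.0712, 0.1993]
eef_rot: [[-0.99, 0.142, 0.001], [0.142, 0.99, 0.0], [-0.001, 0.0, -1.0]]
wrist_force: [-5.1, 0.5, 15.3]
finger_gap: 0.0004
```

Request:
jog_arm(deltas=[[[0,0,0.05],[0,0,0]],[[0,0,0],[0,0,0]]])

```text
time: 6.03
position: [0.5679, 0.0712, 0.1992]
eef_rot: [[-0.99, 0.141, 0.002], [0.141, 0.99, -0.0], [-0.002, 0.0, -1.0]]
wrist_force: [-9.5, -0.6, 27.9]
finger_gap: 0.0005
```

Request:
jog_arm(deltas=[[[0,0,0.05],[0,0,0]],[[0,0,0],[0,0,0]]])

```text
time: 6.2
position: [0.568, 0.0712, 0.1991]
eef_rot: [[-0.99, 0.141, 0.004], [0.141, 0.99, -0.0], [-0.004, 0.0, -1.0]]
wrist_force: [-14.7, -0.3, 41.2]
finger_gap: 0.0005
```

Request:
jog_arm(deltas=[[[0,0,-0.3],[0,0,0]],[[0,0,-0.8],[0,0,0]],[[0,0,-1],[0,0,0]],[[0,0,-1],[0,0,0]],[[0,0,0],[0,0,0]]], hand=0.35)

```text
time: 6.62
position: [0.5694, 0.0712, 0.2934]
eef_rot: [[-0.99, 0.142, 0.008], [0.142, 0.99, 0.0], [-0.008, 0.001, -1.0]]
wrist_force: [-0.0, 0.3, 0.7]
finger_gap: 0.0283
```

```bash
python3 mv.py "[.580,-.163,.25]"
python3 - <<'E'
from h import *
s=grab_frame("side")
def gam(i):return (255*(i/255.)**.6).astype(np.uint8)
cv2.imwrite('pics/e4.png',gam(cv2.resize(s[60:230,260:420,::-1],(560,595),interpolation=2)))
E
```

```text
6.6167 [0.5694 0.0712 0.2934] yaw -8.136630949628541 units [-1.4439 -7.6809  1.447 ] F [-0.0134  0.2827  0.7078] 0.028296834846776954
[ 0.0083  0.0001 -1.    ]
```

View pics/e4.png

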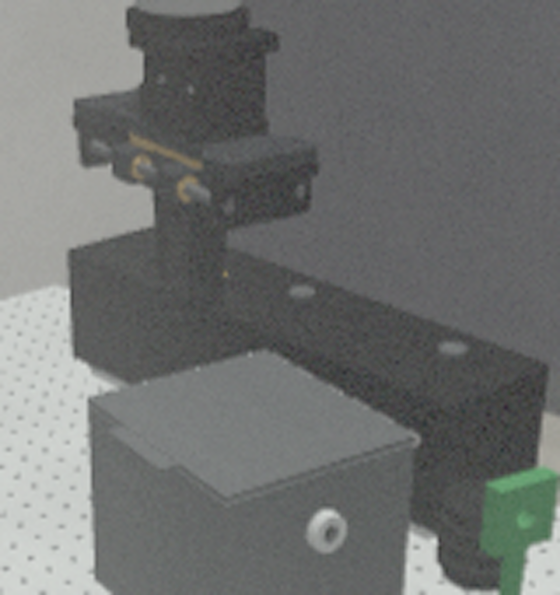

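Request:
jog_arm(deltas=[[[-0.1,-0.9,0],[0,0,0]],[[-0.17,-0.9,0],[0,0,0]],[[-0.17,-0.9,0],[0,0,0]],[[-0.17,-0.9,0],[0,0,0]],[[-0.17,-0.9,0.2],[0,0,0]],[[-0.17,-0.9,0.3],[0,0,0]],[[-0.17,-0.9,0.3],[0,0,0]],[[-0.17,-0.9,0.3],[0,0,0]],[[-0.15,-0.48,0.3],[0,0,0]],[[0,0,0],[0,0,0]],[[0,0,0],[0,0,0]]])

```text
time: 7.58
position: [0.5777, -0.163, 0.2447]
eef_rot: [[-0.99, 0.143, -0.002], [0.143, 0.99, 0.001], [0.002, 0.001, -1.0]]
wrist_force: [0.4, 1.5, 0.7]
finger_gap: 0.0613
```

```bash
python3 mv.py "[.580,-.163,.25]"
python3 - <<'E'
from h import *
s=grab_frame("side");t=grab_frame("top")
def gam(i):return (255*(i/255.)**.6).astype(np.uint8)
cv2.imwrite('pics/f1.png',gam(np.hstack([cv2.resize(s[150:300,320:450,::-1],(520,600),interpolation=2),cv2.resize(t[150:220,345:380+10,::-1],(270,420),interpolation=2)]) if 0 else cv2.resize(s[150:300,300:480,::-1],(720,600),interpolation=2)))
cv2.imwrite('pics/f2.png',gam(cv2.resize(t[130:240,320:440,::-1],(654,600),interpolation=2)))
E
```

```text
7.5833 [ 0.5777 -0.163   0.2447] yaw -8.221356519686614 units [-0.0764  0.0108 -0.1777] F [0.4354 1.488  0.6984] 0.061284404856592076
[-0.0019  0.0012 -1.    ]
```

View pics/f1.png

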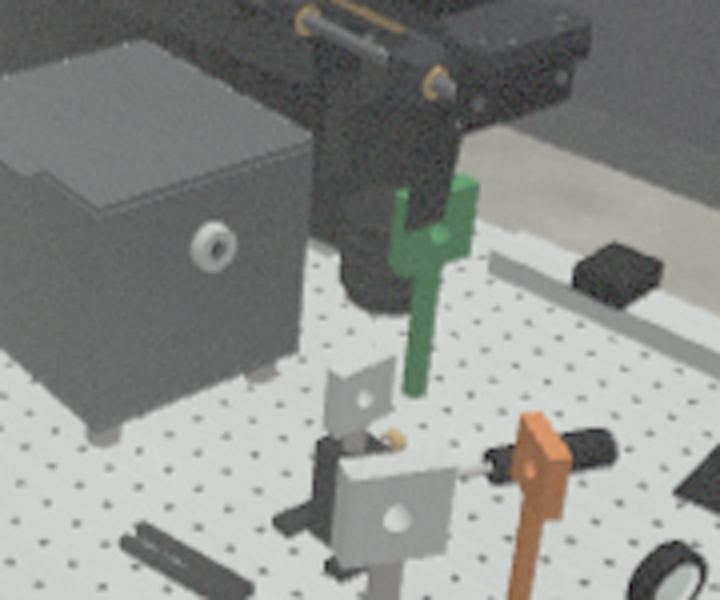

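View pics/f2.png

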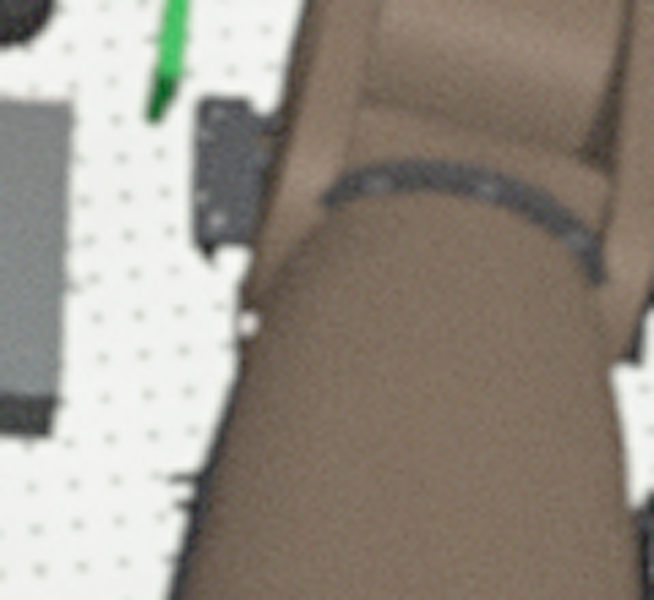

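Request:
jog_arm(deltas=[[[-0.08,0,0.8],[0,0.02,0]],[[0,0,0.8],[0,0,0]],[[0,0,0.8],[0,0,0]],[[0,0,0.7],[0,0,0]],[[0,0,0.6],[0,0,0]],[[0,0,0.5],[0,0,0]],[[0,0,0.25],[0,0,0]],[[0,0,0],[0,0,0]],[[0,0,0],[0,0,0]]])

```text
time: 8.43
position: [0.5805, -0.1627, 0.113]
eef_rot: [[-0.99, 0.141, -0.001], [0.141, 0.99, 0.0], [0.001, 0.0, -1.0]]
wrist_force: [0.4, 0.1, 0.1]
finger_gap: 0.0619
```

```bash
python3 mv.py "[.580,-.163,.107]"
python3 - <<'E'
from h import *
s=grab_frame("side")
g=get_state();R=g['eef_rot'];p=g['position']
print(proj("side",[p+R@[i*.01,-g['finger_gap']/2,.022] for i in(-1,1)]))
def gam(i):return (255*(i/255.)**.6).astype(np.uint8)
cv2.imwrite('pics/f3.png',gam(cv2.resize(s[200:300,350:450,::-1],(600,600),interpolation=2)))
E
```

```text
8.4333 [ 0.5805 -0.1627  0.113 ] yaw -8.090464662683651 units [ 0.0145 -0.0129  0.2011] F [0.3827 0.1288 0.1337] 0.061926170046592975
[-0.0012  0.0002 -1.    ]
[[401.6967162  257.3416591 ]
 [394.772165   260.49251297]]
```

View pics/f3.png

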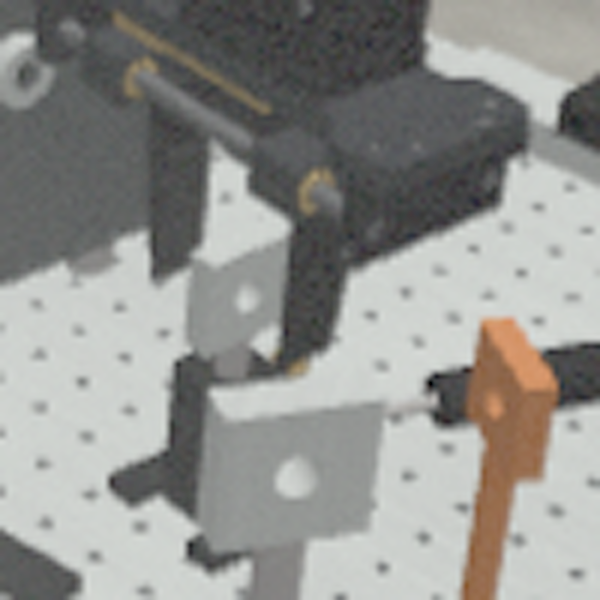

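Request:
jog_arm(deltas=[[[0,0,0.2],[0,0,0]],[[0,0,0],[0,0,0]],[[0,0,0],[0,0,0]],[[0,0,0],[0,0,0]],[[0,0,0],[0,0,0]],[[0,0,0],[0,0,0]],[[0,0,0],[0,0,0]],[[0,0,0],[0,0,0]],[[0,0,0],[0,0,0]],[[0,0,0],[0,0,0]]], hand=1, squeeze=6)

```text
time: 9.32
position: [0.5803, -0.1624, 0.1065]
eef_rot: [[-0.99, 0.142, -0.001], [0.142, 0.99, 0.002], [0.002, 0.001, -1.0]]
wrist_force: [1.2, 6.8, 1.5]
finger_gap: 0.0125
```

```bash
python3 mv.py "[.580,-.163,.107]"
python3 - <<'E'
from h import *
s=grab_frame("side")
g=get_state();print(g['wrist_torque'])
def gam(i):return (255*(i/255.)**.6).astype(np.uint8)
cv2.imwrite('pics/f4.png',gam(cv2.resize(s[200:300,350:450,::-1],(600,600),interpolation=2)))
E
```

```text
9.3167 [ 0.5803 -0.1624  0.1065] yaw -8.160529138342685 units [ 0.0063 -0.0218 -0.0167] F [1.1647 6.8341 1.5341] 0.012506379671473984
[-0.0015  0.0017 -1.    ]
[ 1.36597753 -0.29844916 -0.00542835]
```

View pics/f4.png

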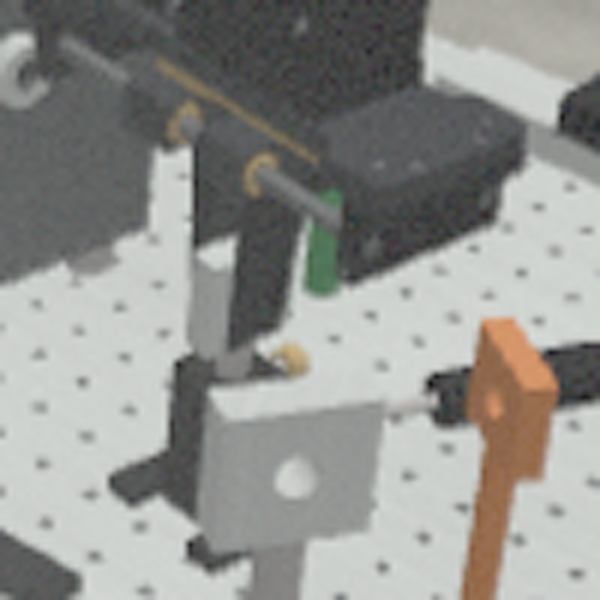

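Request:
jog_arm(deltas=[[[0,0.03,0],[0,0,0]],[[0,0,0],[0,0,0]],[[0,0,0],[0,0,0]]])

```text
time: 9.62
position: [0.5804, -0.1619, 0.1065]
eef_rot: [[-0.99, 0.142, -0.002], [0.142, 0.99, 0.001], [0.002, 0.001, -1.0]]
wrist_force: [1.4, 6.5, 1.5]
finger_gap: 0.0124
```

Request:
jog_arm(deltas=[[[0,0.02,0],[0,0,0]],[[0,0,0],[0,0,0]],[[0,0,0],[0,0,0]]])

```text
time: 9.87
position: [0.5804, -0.1617, 0.1064]
eef_rot: [[-0.99, 0.142, -0.002], [0.142, 0.99, 0.001], [0.002, 0.0, -1.0]]
wrist_force: [1.2, 4.6, -0.2]
finger_gap: 0.0122
```

Request:
jog_arm(deltas=[[[0,0.03,0],[0,0,0]],[[0,0,0],[0,0,0]],[[0,0,0],[0,0,0]]])

```text
time: 10.12
position: [0.5804, -0.1612, 0.1064]
eef_rot: [[-0.99, 0.142, -0.002], [0.142, 0.99, 0.0], [0.002, -0.0, -1.0]]
wrist_force: [0.3, 0.4, 0.4]
finger_gap: 0.0121
```

Request:
jog_arm(deltas=[[[0,0.02,0],[0,0,0]],[[0,0,0],[0,0,0]],[[0,0,0],[0,0,0]]])

```text
time: 10.37
position: [0.5805, -0.1605, 0.1064]
eef_rot: [[-0.99, 0.142, -0.002], [0.142, 0.99, 0.0], [0.002, -0.0, -1.0]]
wrist_force: [-0.1, -1.6, -0.6]
finger_gap: 0.0119
```

Run:
```python
from box import *
import box
def port(p,cam0=None,px=(354.5,212.1)):
    c,d=ray("side",*px);a=p[2];x=np.array([np.cos(a),np.sin(a),0]);y=np.array([-np.sin(a),np.cos(a),0])
    F=W(p,(0,-100,0));Q=c+((F-c)@y)/(d@y)*d
    h=np.array([.5805,-.1612,0])-Q
    return Q,(Q-F)@x,h@x,h@y
z0=.0208
for s,t in((1,1),(1,0),(0,1)):
    q=least_squares(lambda v:res([*v,z0],s,t),[.617,.06,-.12]);p=[*q.x,z0]
    print(p,np.sqrt(np.mean(q.fun**2)),*port(p))
# face homography with parallax shift of the 10 mm stand-out
src=np.array([S[k] for k in('FR','BR','BRb','FRb')],np.float32);dst=np.array([(-80,150),(80,150),(80,0),(-80,0)],np.float32)
Hm=cv2.getPerspectiveTransform(src,dst)
q=least_squares(lambda v:res([*v,z0],1,1),[.617,.06,-.12]);p=[*q.x,z0]
sh=proj("side",W(p,(0,-100,108)))[0]-proj("side",W(p,(0,-90,108)))[0]
print('homog port',cv2.perspectiveTransform(np.array([[np.array([354.5,212.1])-sh]],np.float32),Hm),sh,'+z0')
# joint: camera nudges w/ priors, holder, port
def jt(v,full=False):
    b=v[:3];zp,s,px0=v[3:6];n=v[6:18]
    p=[*b,z0];o=[]
    def pr(nm,P,k):
        K,R,t=cam(nm);dr,dt=n[k:k+3],n[k+3:k+6]
        c=cv2.Rodrigues(dr)[0]@(R@P+t)+dt;u=K@c;return u[:2]/u[2]
    for k,m in S.items():o.append((pr("side",W(p,L[k]),0)-m)/.5)
    for k,m in T.items():o.append((pr("top",W(p,L[k]),6)-m)/.7)
    o.append((pr("side",W(p,(px0,-100,zp*1e3)),0)-(354.5,212.1))/.3)
    # plate corners on -y face, z known
    for (i,kz),m in {(-20,20):(385.4,244.1),(20,20):(398.4,238.4)}.items():
        o.append((pr("side",W(p,(px0+i,-100-s*1e3-6,101-z0*1e3+kz)),0)-m)/.5)
    for (i,j),m in {(30,30):(363.1,180.9),(30,-30):(380.8,181.7),(-30,-30):(380.8,199.2),(-30,30):(363.1,198.4)}.items():
        o.append((pr("top",W(p,(px0+i,-100-s*1e3+j,8-z0*1e3)),6)-m)/.7)
    h=W(p,(px0,-100-s*1e3,0));o.append(np.array([(h[1]+.1612)/.0005,(h[0]-.5805)/.004]))
    o.append(np.r_[n[0:3]/.002,n[3:6]/.002,n[6:9]/.002,n[9:12]/.002]);o.append([px0/5])
    return np.concatenate(o)
r=least_squares(jt,[.617,.061,-.14,.11,.125,0]+[0]*12)
C=np.linalg.inv(r.jac.T@r.jac)
print(r.x,'port z',r.x[3]+z0,'+-',C[3,3]**.5,'cost',r.cost,'holder',W([*r.x[:3],z0],(r.x[5],-100-r.x[4]*1e3,0)))
print(r.fun[:32].reshape(-1,2))
```

```text
[np.float64(0.6161641394233374), np.float64(0.06125308855391), np.float64(-0.14173186360170134), 0.0208] 0.851632571076636 [ 0.6024 -0.0378  0.1287] 0.00040933358098170524 -0.004292623899164414 -0.1252603549324329
[np.float64(0.6172443124361144), np.float64(0.06158298349532241), np.float64(-0.14423631216433397), 0.0208] 0.6143559682145718 [ 0.6029 -0.0374  0.1284] 3.309993962513395e-05 -0.00437376413986087 -0.1257511037974803
[np.float64(0.6149955245630768), np.float64(0.06157903553661256), np.float64(-0.14092810432998779), 0.0208] 1.0521520478628092 [ 0.6026 -0.0377  0.1286] 0.001663234461451998 -0.004524766132342054 -0.12541573043157758
homog port [[[  0.7252 106.5368]]] [2.5998 1.7647] +z0
[ 0.6172  0.0626 -0.1458  0.1082  0.1263 -0.5931 -0.0005  0.0003 -0.0002
  0.0007  0.0002  0.0022 -0.0011  0.0006  0.0002  0.0006  0.0012  0.0014] port z 0.12899463083769885 +- 0.0009859524467826072 cost 19.42534341144765 holder [ 0.5837 -0.1612  0.0208]
[[-0.8864  0.9481]
 [-1.4551 -0.3993]
 [ 2.7449 -0.7751]
 [ 0.1494 -0.1485]
 [-0.5172 -0.5404]
 [ 0.8688  0.8688]
 [ 1.7551 -0.5196]
 [-2.5926 -0.8698]
 [ 1.598   1.5774]
 [-1.1531  0.6144]
 [-0.737  -0.036 ]
 [-0.8361  0.0906]
 [ 0.9816 -0.1407]
 [ 0.0671 -0.5494]
 [ 0.5946 -0.3903]
 [ 0.1333 -0.0998]]
```

Request:
jog_arm(deltas=[[[0,0,0],[0,0,0]],[[0,0,0],[0,0,0]],[[0,0,0],[0,0,0]],[[0,0,-0.05],[0,0,0]],[[0,0,-0.08],[0,0,0]],[[0,0,-0.08],[0,0,0]],[[0,0,0],[0,0,0]]], squeeze=25)

```text
time: 10.95
position: [0.5808, -0.1604, 0.1133]
eef_rot: [[-0.99, 0.142, -0.001], [0.142, 0.99, 0.0], [0.001, -0.0, -1.0]]
wrist_force: [-0.2, -0.4, -1.8]
finger_gap: 0.012
```

```bash
python3 mv.py "[.5805,-.161,.1339]"
```

```text
10.95 [ 0.5808 -0.1604  0.1133] yaw -8.139867084071152 units [ 0.0062 -0.0208 -0.6862] F [-0.1578 -0.3682 -1.8115] 0.011965915510410994
[-0.001   0.0001 -1.    ]
```

Request:
jog_arm(deltas=[[[0,-0.02,-0.08],[0,0,0]],[[0,0,-0.08],[0,0,0]],[[0,0,-0.08],[0,0,0]],[[0,0,-0.08],[0,0,0]],[[0,0,-0.08],[0,0,0]],[[0,0,-0.08],[0,0,0]],[[0,0,-0.08],[0,0,0]],[[0,0,-0.07],[0,0,0]],[[0,0,-0.05],[0,0,0]],[[0,0,0],[0,0,0]],[[0,0,0],[0,0,0]],[[0,0,0],[0,0,0]],[[0,0,0],[0,0,0]]])

```text
time: 12.03
position: [0.5804, -0.1609, 0.133]
eef_rot: [[-0.99, 0.142, -0.002], [0.142, 0.99, 0.0], [0.002, 0.0, -1.0]]
wrist_force: [0.2, -1.2, -1.0]
finger_gap: 0.0118
```

```bash
python3 mv.py "[.5805,-.161,.1339]"
python3 - <<'E'
from h import *
f=np.mean([grab_frame("side").astype(float) for _ in range(4)],0)[:,:,::-1];cv2.imwrite('pics/avg2.png',f.astype(np.uint8))
def gam(i):return (255*(i/255.)**.6).astype(np.uint8)
cv2.imwrite('pics/g1.png',gam(cv2.resize(f[195:285,335:425],(720,720),interpolation=2))[:600])
E
```

```text
12.0333 [ 0.5804 -0.1609  0.133 ] yaw -8.146130956790177 units [-0.0019 -0.0015 -0.0316] F [ 0.2357 -1.1565 -0.996 ] 0.011774631399184329
[-0.002   0.0004 -1.    ]
```

View pics/g1.png

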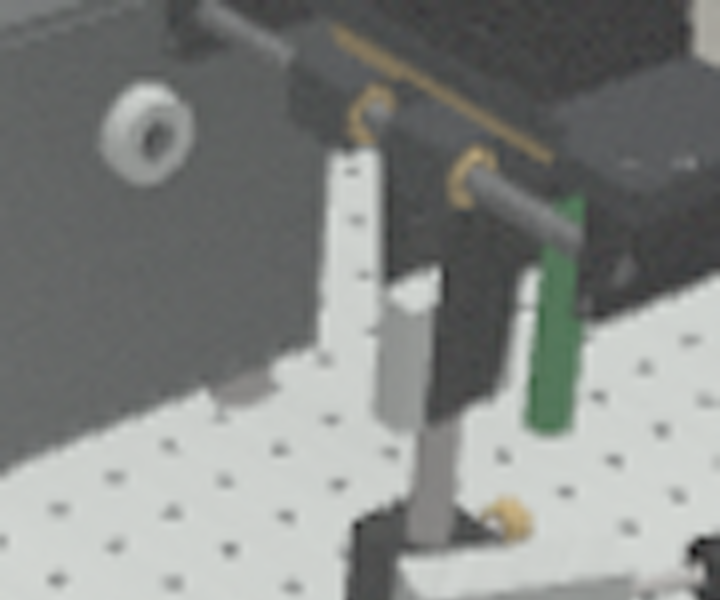

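Run:
```python
from box import *
f=cv2.imread('pics/avg2.png');
cv2.imwrite('pics/g2.png',cv2.resize(f[224:254,374:400],(624,720),interpolation=2)[:600])
for yaw in(-7.4,-8.1,-8.4):
  a=np.radians(yaw);x=np.array([np.cos(a),np.sin(a),0]);y=np.array([-np.sin(a),np.cos(a),0])
  H=np.array([.582,-.1612,0])
  for k,z in(('now',.1276),('port',.1285)):
    O=H+[0,0,z]
    c=[O-.02*x+j*y+[0,0,m] for j,m in((.006,.02),(.006,-.02),(-.006,.02),(-.006,-.02))]
    print(yaw,z,proj("side",c).round(1).tolist(),'port px',[proj("side",O+s*y)[0].round(1) for s in(.12,.124,.128)])
```

```text
-7.4 0.1276 [[381.4, 231.2], [380.0, 246.8], [385.3, 233.8], [383.8, 249.5]] port px [array([354.4, 213.9]), array([353.3, 213.2]), array([352.2, 212.5])]
-7.4 0.1285 [[381.4, 230.8], [380.0, 246.5], [385.3, 233.4], [383.8, 249.2]] port px [array([354.4, 213.6]), array([353.3, 212.9]), array([352.3, 212.2])]
-8.1 0.1276 [[381.3, 231.1], [380.0, 246.8], [385.1, 233.7], [383.7, 249.5]] port px [array([354.9, 213.8]), array([353.8, 213. ]), array([352.8, 212.3])]
-8.1 0.1285 [[381.3, 230.8], [380.0, 246.4], [385.2, 233.4], [383.7, 249.1]] port px [array([354.9, 213.4]), array([353.8, 212.7]), array([352.8, 212. ])]
-8.4 0.1276 [[381.3, 231.1], [379.9, 246.7], [385.1, 233.7], [383.6, 249.4]] port px [array([355.1, 213.7]), array([354., 213.]), array([353. , 212.2])]
-8.4 0.1285 [[381.3, 230.7], [380.0, 246.4], [385.1, 233.3], [383.7, 249.1]] port px [array([355.1, 213.3]), array([354. , 212.6]), array([353. , 211.9])]
```

View pics/g2.png

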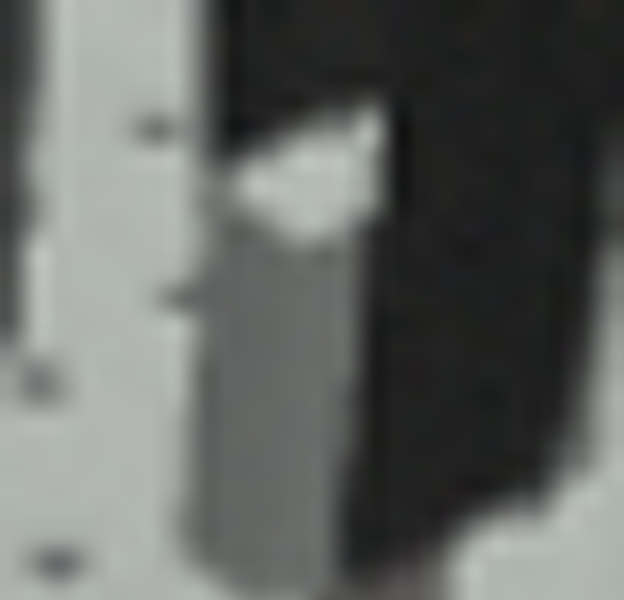

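Request:
jog_arm(deltas=[[[0,0,-0.035],[0,0,0]],[[0,0,0],[0,0,0]],[[0,0,0],[0,0,0]],[[0,0,0],[0,0,0]],[[0,0,0],[0,0,0]],[[0,0,0],[0,0,0]],[[0,0,0],[0,0,0]],[[0,0,0],[0,0,0]]])

```text
time: 12.9
position: [0.5805, -0.161, 0.1341]
eef_rot: [[-0.99, 0.142, -0.002], [0.142, 0.99, 0.0], [0.002, 0.0, -1.0]]
wrist_force: [-0.3, 0.4, -1.9]
finger_gap: 0.0117
```

```bash
python3 mv.py "[.5805,-.161,.134]"
python3 - <<'E'
from h import *
s=grab_frame("side");cv2.imwrite('pics/z.png',cv2.resize(s[130:330,260:500,::-1],(720,600),interpolation=2))
E
```

```text
12.9 [ 0.5805 -0.161   0.1341] yaw -8.143994147394448 units [ 0.0006 -0.0014  0.0048] F [-0.2915  0.4102 -1.8691] 0.011716548976265659
[-0.0017  0.0003 -1.    ]
```

View pics/z.png

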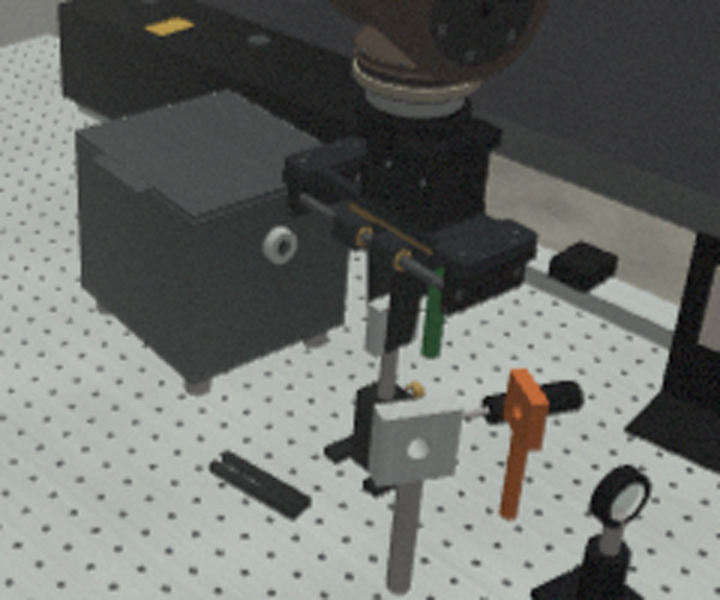

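```bash
python3 -c "from plant import *;print(job_done())"
```

```text
the job is handed in; nothing more can be done
None
```

I closed the lid and drew the aperture post up to the estimated beam height. I handed the job in at 12.9 s while still holding the plate; no verdict was reported.

**Lid:** I pressed it down along its arc with the closed fingertips until it stopped. The stop put its upper face at z = 0.177 m, and the last picture shows it flat on the box. My last pressing step overshot: the wrist force reached about 41 N for a moment before I backed off. That force was through the fingertips, not the gripper's body.

**Post:** I gripped the plate across its thickness with the smaller grey plate's post still in the holder. After re-centring the jaws until the side force was nearly zero, I raised it about 27.7 mm.
- **Hole height:** about 0.1287 m by the arm's own travel from the known start height, assuming the plate did not slip in the fingers.
- **Port height:** about 0.1285 m from the images, the lid contact height and a comparison with the raised plate in the same picture.
- **Post depth:** about 31 mm of the post is still in the bore.
- **Forces and opening at the end:** side force under 1 N, vertical force about the post's weight, and finger opening 11.7 mm on the 12 mm plate.

**Disagreements:** The port height estimates that use the box spread from 0.127 to 0.130 m. My first estimate, made from the beam line over the holder before the exact holder position was known, gave 0.1345 m, and I discarded it. If that one were right, the hole would be about 6 mm low.

In the last side view the fork clamp, the driver and the look-alike posts look undisturbed. The jar and the power meter were outside that picture, and the arm did not go low near either of them.

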